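# Rinse the square tumbler

### The arm

A 6-joint arm with a two-finger parallel gripper is mounted at the origin on a cart in front of the work surface, level with it; the furniture and walls round the work are solid. World frame = base frame: x ahead of the robot, y to its left, z up, the work surface at z = 0. Lengths are in m, angles in rad, forces in N, time in s.
With the tool pointing down it reaches from about 0.35 to 0.8 m from the base axis. Payload 7.3 kg.
Tool frame: the origin (TCP) lies midway between the tips of the shut fingers; the grasp point (between the pads) lies 19 mm behind it; z points along the fingers, y is the line along which they close (so a half turn about z gives the same grasp; the last joint's range is limited). The gripper opens to 85 mm and grips with 20 to 120 N. Pads are 22 mm wide; open, the fingers measure 114 mm over their backs; the gripper's body (76 mm by 85 mm) begins 54 mm behind the grasp point. The pads swing forward as they close: fully open they stand 13 mm farther back than shut.
Start: joints at [-1.417, 0.342, 1.524, -0, 1.275, -0.146], TCP at [0.155, -0.502, 0.231] pointing down, gripper open.
Joint ranges: [-2.53, 2.53], [-0.77, 2.02], [0.04, 2.7], [-1, 4.14], [0.28, 2.66], [-3.11, 3.11]. Speed limits (rad/s): [2.57, 2.57, 3.14, 3.14, 3.14, 3.14].

### API

Orientations are given as [roll, pitch, yaw] about the fixed x, y, z axes, in that order (R = Rz(yaw) Ry(pitch) Rx(roll)).
In Python, from rig import observe, snapshot, get_calibration, close_job, search_frame, masks_of gives the robot as it stands.
- The arm moves only by the tool apply_moves, never from a script. Its argument "motion" is a list of rows, each a list of 3 entries, a list of its own where there are three numbers: the shift along the world's x, y, z in mm, then the turn, a rotation vector about the world's x, y, z in degrees, then the closure, from 0 (fully open) to 1 (shut). A call has 1 to 10 rows; each row shifts and turns the commanded pose from where the row before left it; what a row does not reach is not made up. A row lasts 1/8 s, in which the tool goes at most 62.5 mm and 10.7 degrees, less where a joint would pass 70% of its speed; a pose out of reach is approached as far as the arm can. A call with a gripper value outside its range is refused whole. The fingers move at their own pace and stop on an object; "squeeze" is the grip in N (left out, the last holds). Time passes only in rows, so rows that do not move let the fingers close. It gives the time, the measured TCP pose, the force, the opening and the grip force at its end, in the units of the state.
- observe(): the state, without advancing time (a new reading comes with each control period).
- snapshot(name): name is "side" or "top"; returns the picture (480x640x3 uint8, red, green, blue); there is no depth.
- get_calibration(name): a dict with "vertical_fov" (degrees; the focal length in pixels is half the picture's height over the tangent of half this angle, whatever the lens; pixels are square), "cx", "cy" (the principal point, pixels), "k1" (the pictures are not rectified: a ray, as slopes to the right and down, at radius r is drawn at 1 + k1 r^2 times it, then the intrinsics apply), "extrinsics" (4x4, takes a point from camera to world coordinates). Camera axes: x right, y down, z forward; pixel columns grow to the right and rows downward; lengths in m; the calibration is good to about 2 mm. A picture is of the moment at which its call begins. get_calibration takes no time and is no camera call.
- close_job(): hands the job in; it is judged then, once.
Trained networks look in the newest picture that a camera, given by its name, has taken for a name from the list of things; names that differ only in an ending like _2 or _b are one class to them, and where a whole thing is asked for, a point or a joint stands for the part that bears it (a point fixed in the world has none). Each returns a list of dicts, best first, with "p" (0 to 1); they miss things now and then, are a little off and sometimes report something else, mostly with a low value. They report only what shows in the picture. A call takes as long as a camera call. They do not tell look-alikes from the thing itself.
- search_frame(query, camera): "centre" ([x, y, z] in m, in world coordinates, good to about 4 mm: the middle of the surface that is visible of it).
- masks_of(query, camera): "region" (480x640 bool, what is visible of it).
The state is a dict: "time_s": time; "joint_pos": joint angles; "dq": joint speeds; "tau": joint torques, N m; "ee_pos": TCP position; "tool_rot": TCP orientation; "force": force on the tool from outside, world axes, zero at the start; "wrist_torque": the same for the moment, N m; "grip_width": finger opening in m; "gripper_force": force on a finger pad.
Only numpy, scipy, OpenCV 4.12 (cv2) and the standard library are available. Lean on these libraries where they do the work, as an engineer would, in place of code of your own. Each camera call takes 0.05 s, during which the arm holds its last target. There are 200 camera calls.

### The job

Take the square white tumbler that stands mouth-up on the worktop, turn it over and set it mouth-down in the middle of the glass rinser's star without pushing the star down yet. Then press the tumbler down until the star has sunk half of its 24 mm travel (12 mm, a few millimetres either way), never to its stop, and finish while still holding it pressed there: do not let go. Leave the other things where they are.

Things in the scene. Friction and masses are not known exactly. Their poses are not given: they have to be found in the camera images.
- cup: Square tumbler, white ceramic, no handle: 56 x 56 mm outside all the way up, rounded corners, 95 high, open at one end (wall 4, floor 6), about 0.18 kg. Stands mouth-up on the worktop at first. Origin: centre of its floor's outside; z runs from floor to mouth, x and y square to its flat sides. Lies steadily on any flat side (axis then 28 mm up).
- rinser: The glass rinser, fixed to the worktop, low: a round steel drip tray 150 mm across and 30 mm high with a black sprung star in the middle and a short water stub at its far side. It is on one side (left or right), the square tumbler on the other; the worktop between them, straight ahead of the robot, is clear at 0.42 to 0.60 m. Origin: centre of the tray's underside.
- star_top (a point): Centre of the star's flat upper face, 62 mm above the worktop when up; moves with the star. The star has eight flat arms of 44 mm radius; a nozzle in its centre, 22 mm across, rises 9.5 mm above the arms and goes inside an upturned tumbler.
- star (a joint): How far the star is pressed down, m: 0 up, 0.024 at its stop. A spring pushes it up: about 4 N to start it moving, growing 0.4 N per mm. It carries the tumbler's weight without sinking; the tumbler on it needs about 6.5 N more push at 0.012 (half way) and about 11 N at the stop.
- salt_shaker: Bystander: small salt shaker, 44 mm across, 90 high. Origin: centre of its underside.
- round_glass: Bystander: round clear drinking glass, 80 across, 91 high. Origin: centre of its underside.
- mug_tea: Bystander: large plain mug with a handle, 81 across the body, 101 high, origin the middle of its outline, handle included, at its underside.
- mug_clean: Bystander: white round mug with a handle, 92 across the body, 95 high, origin the middle of its outline, handle included, at its underside.
- teaspoon: Bystander: teaspoon lying flat, 132 long, 9 high. Origin: centre of its underside.
- tin_fish: Bystander: low round tin, 86 across, 40 high. Origin: centre of its underside.
Mind the look-alikes: they are no part of the job. What is shaped like the cup but blue is not meant.

How it is judged:
On the way, in this order (a step that is already met when the one before it is completed fails the run):
1. the tumbler stands mouth-down in the middle of the star, which is still up (pressed less than 6 mm) (angle between cup's own z axis and vertical above 3 rad and horizontal distance between cup and star_top below 0.015 m and z of cup in the frame of star_top between 0.088 and 0.101 m and contact force between cup and rinser above 0.3 N and value of joint star below 0.006 m), for 0.1 s.
2. the tumbler on the star is pressed down to half travel (8 to 16 mm) (angle between cup's own z axis and vertical above 3 rad and horizontal distance between cup and star_top below 0.015 m and z of cup in the frame of star_top between 0.088 and 0.101 m and contact force between cup and rinser above 0.3 N and value of joint star between 0.008 and 0.016 m), for 0.3 s.
At the end, for the whole second after the job is handed in: The robot is still pressing on the tumbler (over 1.5 N, and not on the rinser itself), which stands mouth-down (within 8 degrees) on the star, centred within 15 mm, and the star stays still at 8 to 16 mm of its travel; every bystander is within 30 mm of where it was (all of step 2 and contact force between any of the fingers, the arm and cup above 1.5 N and contact force between each of the arm, the fingers and rinser below 0.5 N and linear speed of cup below 0.01 m/s and distance of each of salt_shaker, round_glass, mug_tea, mug_clean, teaspoon, tin_fish from where it was at the start of the episode below 0.03 m); the arm keeps its last pose, push and grip.
It fails at once if the star is pushed to its stop (more than 21 mm) (value of joint star above 0.021 m).
It fails at once if a bystander is moved by more than 30 mm (distance of any of salt_shaker, round_glass, mug_tea, mug_clean, teaspoon, tin_fish from where it was at the start of the episode above 0.03 m).
It also fails if it takes over 67 s, if anything falls off the work surface, if the arm or the gripper's body presses on something with over 40 N, if the wrist force passes 120 N, or if a joint passes its speed limit or range.

## Working session

There is one attempt and no reset: what is moved stays moved. The work goes in short steps, Python scripts to look and compute and a tool call to move; the robot and the scene stay as the last step left them, time stands still between calls to the robot, and variables do not carry over. Pictures are saved under pics/ and viewed, at most 10 in all, crops included, and the job is handed in when it is done.

Besides the shell and the picture viewer there is one more tool, called after "Request:" as name(argument=value, ...), one argument or row to a line, values as JSON. apply_moves: Moves the arm, as the interface text tells. Its arguments: {"type":"object","properties":{"motion":{"type":"array","items":{"type":"array"}},"squeeze":{"type":"number"}},"required":["motion"]}

```bash
mkdir -p pics; ls
python3 - <<'E'
from rig import *
import cv2, numpy as np
for n in ("side","top"):
    im=snapshot(n); cv2.imwrite(f"pics/{n}0.png",im[:,:,::-1])
    c=get_calibration(n); print(n,c)
    for q in ("cup","rinser","star_top","round_glass","mug_clean","mug_tea","salt_shaker","teaspoon","tin_fish"):
        for d in search_frame(q,n)[:3]: print(q,n,np.round(d["centre"],3),round(d["p"],2))
s=observe(); print(s)
E
```

```text
pics
side {'vertical_fov': 44.693265707411776, 'cx': 316.1660154248974, 'cy': 238.1447453867494, 'k1': -0.020767325596551648, 'extrinsics': array([[ 0.84440869, -0.29800052,  0.44516249, -0.23287533],
       [-0.5350987 , -0.42985786,  0.72724934, -1.21589193],
       [-0.02536409, -0.85230154, -0.5224354 ,  0.96332866],
       [ 0.        ,  0.        ,  0.        ,  1.        ]])}
cup side [ 0.385 -0.313  0.071] 0.83
cup side [ 0.63  -0.01   0.047] 0.69
cup side [ 0.481 -0.288  0.061] 0.63
round_glass side [ 0.659 -0.384  0.064] 0.85
round_glass side [ 0.327 -0.002  0.005] 0.21
mug_clean side [0.44  0.417 0.059] 0.77
mug_clean side [ 0.483 -0.284  0.061] 0.61
mug_tea side [ 0.379 -0.48   0.066] 0.97
salt_shaker side [ 0.628 -0.008  0.047] 0.71
teaspoon side [ 0.323 -0.     0.006] 0.36
top {'vertical_fov': 46.50402403980178, 'cx': 319.0913725208511, 'cy': 244.37659408086955, 'k1': -0.020776109828913134, 'extrinsics': array([[ 1.67307788e-01, -9.58148788e-01,  2.32290774e-01,
         2.21338202e-01],
       [-9.85904619e-01, -1.62494226e-01,  3.98460737e-02,
        -4.28836479e-02]
[... 602 characters left out ...]
.0, 'joint_pos': array([-1.41703300e+00,  3.41977225e-01,  1.52409978e+00,  2.29066050e-06,
        1.27537643e+00, -1.45991885e-01]), 'dq': array([ 9.07972057e-04, -2.45688594e-04,  1.15354098e-03, -7.44684453e-05,
       -1.72653097e-04,  5.28752215e-04]), 'tau': array([ 1.95256849e-03, -4.33562458e+01, -2.46278268e+01, -4.45844535e-05,
        3.72674695e-04, -1.80425411e-05]), 'ee_pos': array([ 0.15505533, -0.5016074 ,  0.23133341]), 'tool_rot': array([3.14145460e+00, 1.80838022e-05, 2.99754543e-01]), 'force': array([-0.69224953, -0.24992507,  0.52566362]), 'wrist_torque': array([ 3.32543447e-02,  6.07739150e-05, -1.94308846e-02]), 'gripper_force': 0.0, 'grip_width': 0.08558434783248044}
```

View pics/side0.png

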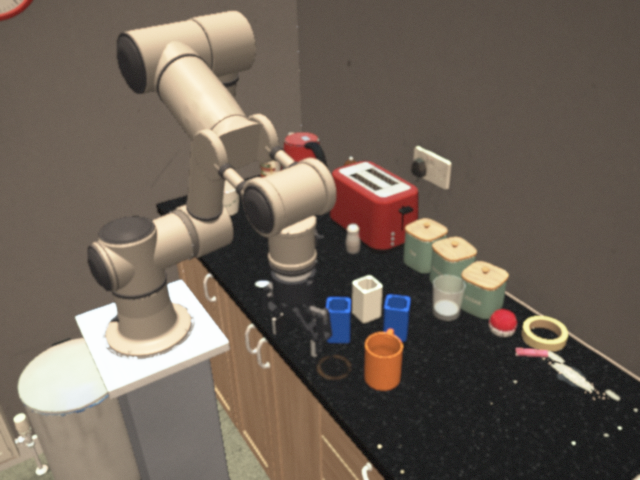

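View pics/top0.png

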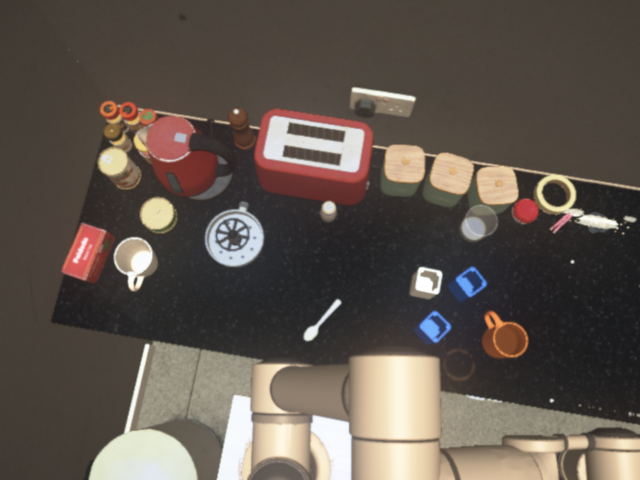

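The white square tumbler is at side (367,298) and top (428,282). The look-alikes are the blue ones at side (339,320) and (397,316), top (470,283) and (435,326). White fits the description; mug_clean at top (135,260) is round. The rinser is at top (235,236). I'll confirm with a crop and measure by fitting a box model to both masks.

```bash
cat > h.py <<'E'
import numpy as np, cv2
from rig import *
def proj(n,P):
    c=get_calibration(n); E=c["extrinsics"]; f=240/np.tan(np.radians(c["vertical_fov"])/2)
    p=(np.atleast_2d(P)-E[:3,3])@E[:3,:3]; s=p[:,:2]/p[:,2:]
    s=s*(1+c["k1"]*(s**2).sum(1))[:,None]
    return s*f+[c["cx"],c["cy"]]
def box(x,y,yaw,z0,h,w=.056,r=.006):
    a=np.linspace(0,2*np.pi,48,endpoint=False); k=w/2-r
    q=np.c_[np.sign(np.cos(a+1e-6))*k+r*np.cos(a),np.sign(np.sin(a+1e-6))*k+r*np.sin(a)]
    c,s=np.cos(yaw),np.sin(yaw); q=q@np.array([[c,s],[-s,c]])+[x,y]
    return np.vstack([np.c_[q,np.full(48,z)] for z in (z0,z0+h)])
def hull(n,P):
    m=np.zeros((480,640),np.uint8); cv2.fillConvexPoly(m,cv2.convexHull(np.round(proj(n,P)*16).astype(np.int32)),1,shift=4); return m>0
def iou(a,b): return (a&b).sum()/max(1,(a|b).sum())
E
python3 - <<'E'
from h import *
from scipy.optimize import differential_evolution as DE
ims={n:snapshot(n) for n in ("side","top")}
px={"side":(367,298),"top":(428,282)}
M={}
for n in ims:
    for d in masks_of("cup",n):
        ys,xs=np.nonzero(d["region"]); print(n,round(d["p"],2),xs.mean().round(),ys.mean().round(),len(xs),xs.min(),xs.max(),ys.min(),ys.max())
        if np.hypot(xs.mean()-px[n][0],ys.mean()-px[n][1])<12 and n not in M: M[n]=d["region"]
print(M.keys())
cr=[cv2.resize(ims[n][px[n][1]-50:px[n][1]+50,px[n][0]-65:px[n][0]+65],(390,300),interpolation=cv2.INTER_CUBIC) for n in ims]
cv2.imwrite("pics/crop1.png",np.hstack(cr)[:,:,::-1])
np.savez("m.npz",**M)
cost=lambda v,h=None: -sum(iou(hull(n,box(v[0],v[1],v[2],0,v[3])),M[n]) for n in M)
for hb in ((.0949,.0951),(.07,.12)):
    r=DE(cost,[(.45,.53),(-.32,-.24),(-.2,1.4),hb],seed=1,maxiter=60,popsize=12); print(r.x.round(4),r.fun)
for d in masks_of("rinser","top"):
    ys,xs=np.nonzero(d["region"]);print("rinser",d["p"],xs.mean(),ys.mean(),len(xs))
    np.savez("r.npz",r=d["region"]); R=d["region"]; break
a=np.linspace(0,2*np.pi,60); tray=lambda x,y:np.vstack([np.c_[x+.075*np.cos(a),y+.075*np.sin(a),0*a+z] for z in (0,.03)])
r=DE(lambda v:-iou(hull("top",tray(*v)),R),[(.48,.58),(.18,.28)],seed=1); print(r.x.round(4),r.fun)
E
```

```text
side 0.75 397.0 316.0 971 384 410 295 341
side 0.73 367.0 299.0 1129 353 381 276 322
side 0.69 340.0 319.0 895 327 350 298 342
top 0.83 466.0 284.0 796 447 485 267 301
top 0.78 425.0 283.0 732 411 440 268 298
top 0.62 431.0 329.0 740 413 449 312 344
dict_keys(['side', 'top'])
[ 0.4961 -0.2641 -0.1169  0.095 ] -1.8422467660092585
[ 0.4961 -0.2636 -0.134   0.0895] -1.8913986013986013
rinser 0.97 234.80676328502415 237.06391675956894 2691
[0.5404 0.2348] -0.9189378057302585
```

View pics/crop1.png

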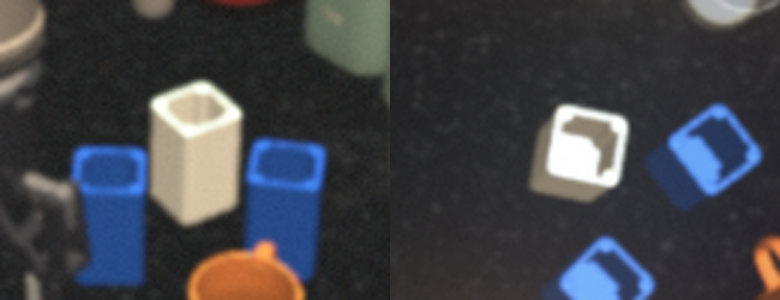

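Request:
apply_moves(
  motion=[
    [[10,20,25],[0,0,0],0],
    [[20,40,25],[0,0,0],0],
    [[25,40,20],[0,0,0],0],
    [[25,40,20],[0,0,0],0],
    [[25,40,10],[0,0,0],0],
    [[25,40,0],[0,0,0],0],
    [[20,40,0],[0,0,0],0],
  ],
)

```text
time_s: 2.12
ee_pos: [0.3057, -0.2403, 0.3316]
tool_rot: [3.141, -0.0, 0.3]
force: [0.1, -0.0, 0.2]
grip_width: 0.0854
gripper_force: 0.0
```

The crop confirms it: the white ceramic, square, mouth-up tumbler is between the two blue ones. Next I'll identify the kinematics.

Request:
apply_moves(
  motion=[
    [[20,40,10],[-10,0,0],0],
    [[10,40,10],[-10,0,0],0],
    [[10,40,10],[-10,0,0],0],
    [[10,30,0],[-10,0,0],0],
  ],
)

```text
time_s: 2.62
ee_pos: [0.3523, -0.1013, 0.3591]
tool_rot: [2.511, 0.184, 0.236]
force: [0.6, -0.9, -0.7]
grip_width: 0.0853
gripper_force: 0.0
```

```bash
cat > log.py <<'E'
from rig import observe; import json
s=observe(); json.dump([list(s["joint_pos"]),list(s["ee_pos"]),list(s["tool_rot"])],open("kin.jsonl","a")); open("kin.jsonl","a").write("\n")
print(s["time_s"],s["joint_pos"].round(3),s["ee_pos"].round(4),s["tool_rot"].round(3),s["force"].round(2))
E
python3 log.py
```

```text
2.625 [ 0.036 -0.011  1.782 -0.659  1.44   1.423] [ 0.3523 -0.1013  0.3591] [2.511 0.184 0.236] [ 0.57 -0.94 -0.68]
```

Request:
apply_moves(
  motion=[
    [[10,20,0],[-10,0,0],0],
    [[10,20,0],[-10,0,0],0],
    [[0,0,0],[-10,0,0],0],
    [[0,0,0],[-10,0,0],0],
    [[0,0,0],[-10,0,0],0],
  ],
)

```text
time_s: 3.25
ee_pos: [0.3216, 0.0034, 0.3283]
tool_rot: [1.688, 0.303, -0.038]
force: [0.6, 0.4, -0.5]
grip_width: 0.0855
gripper_force: 0.0
```

```bash
python3 log.py
```

```text
3.25 [ 0.575  0.48   1.907 -0.995  1.906  2.22 ] [0.3216 0.0034 0.3283] [ 1.688  0.303 -0.038] [ 0.55  0.43 -0.52]
```

```bash
cat > kin.py <<'E'
import numpy as np, json
from scipy.spatial.transform import Rotation as R
from scipy.optimize import least_squares
LO=np.array([-2.53,-.77,.04,-1,.28,-3.11]); HI=np.array([2.53,2.02,2.7,4.14,2.66,3.11])
def fk(q,p):
    d1,s,a2,a3,d4,off,L=p; ry=lambda a:R.from_euler('y',a); rz=lambda a:R.from_euler('z',a)
    r=rz(q[0]); t=np.array([0,0,d1])+r.apply([0,s,0])
    r=r*ry(q[1]); t=t+r.apply([0,0,a2]); r=r*ry(q[2]); t=t+r.apply([a3,0,d4])
    r=r*rz(q[3])*ry(q[4]); t=t+r.apply([0,off,0])+r.apply([0,0,L]); r=r*rz(q[5])*rz(np.pi/2)
    return t,r
D=[json.loads(l) for l in open("kin.jsonl")]
D.append([[-1.417033,.341977,1.5241,0,1.275376,-.145992],[.155055,-.501607,.231333],[3.1414546,0,.2997545]])
def fit():
    f=lambda p:np.r_[np.concatenate([fk(d[0],p)[0]-d[1] for d in D]),1e-4*(p-p0)]
    p0=np.array([.15,0,.45,0,.4,.076,.3]); r=least_squares(f,p0); return r.x,np.abs(r.fun).max()
P,err=fit()
def ik(pos,rot,q0,n=1):
    f=lambda q:(lambda t,r:np.r_[(t-pos)*5,(r*rot.inv()).as_rotvec()])(*fk(q,P))
    return least_squares(f,np.clip(q0,LO+1e-3,HI-1e-3),bounds=(LO,HI))
E
python3 - <<'E'
from kin import *
print(P.round(4),err)
for d in D:
    t,r=fk(d[0],P); print((t-d[1]).round(4),(r*R.from_euler('xyz',d[2]).inv()).as_rotvec().round(3))
E
```

```text
[ 0.2229  0.0764  0.5062  0.0465  0.3796 -0.      0.3135] 7.640067763401915e-06
[ 0.  0. -0.] [-0. -0. -0.]
[0. 0. 0.] [-0. -0.  0.]
[-0. -0.  0.] [-0.  0.  0.]
```

```bash
cat >> kin.py <<'E'
def rot(phi,tilt,flip,):  # tool z: heading phi, tilt down; y horizontal; flip 0/1
    z=np.array([np.cos(phi)*np.cos(tilt),np.sin(phi)*np.cos(tilt),-np.sin(tilt)]); y=np.array([-np.sin(phi),np.cos(phi),0])*(1 if flip==0 else -1)
    return R.from_matrix(np.c_[np.cross(y,z),y,z])
def solve(pos,rt,rng=np.random.default_rng(0),n=25):
    S=[]
    for _ in range(n):
        s=ik(np.array(pos),rt,rng.uniform(LO,HI))
        if s.cost<1e-7 and not any(np.abs(s.x-k).max()<.02 for k in S): S.append(s.x)
    return S
def links(q):
    t0=np.array([0,0,P[0]])+R.from_euler('z',q[0]).apply([0,P[1],0]); r=R.from_euler('z',q[0])*R.from_euler('y',q[1])
    e=t0+r.apply([0,0,P[2]]); r=r*R.from_euler('y',q[2]); w=e+r.apply([P[3],0,P[4]]); return e,w
E
python3 - <<'E'
from kin import *
d=np.degrees
def show(c,phi,z,tilt=0):
    for fl in (0,1):
        p=np.array([c[0]+.022*np.cos(phi),c[1]+.022*np.sin(phi),z])
        for q in solve(p,rot(phi,tilt,fl)):
            print(round(d(phi)),z,fl,q.round(2),"elbow/wrist",*[k.round(2) for k in links(q)])
print("grasp"); 
for phi in (-1.69,-.12): show((.496,-.264),phi,.06)
print("place")
for phi in (-1.2,-.8,-.4,0,.4,.8): show((.536,.233),phi,.097)
E
```

```text
grasp
-7 0.06 0 [-1.09  1.21  2.28  2.14  1.77  1.27] elbow/wrist [ 0.29 -0.38  0.4 ] [ 0.21 -0.23  0.06]
-7 0.06 1 [-1.09  1.21  2.28  2.14  1.77 -1.87] elbow/wrist [ 0.29 -0.38  0.4 ] [ 0.21 -0.23  0.06]
place
0 0.097 0 [0.53 1.08 2.25 3.68 1.74 1.67] elbow/wrist [0.35 0.29 0.46] [0.24 0.23 0.1 ]
0 0.097 1 [ 0.53  1.08  2.25  3.68  1.74 -1.47] elbow/wrist [0.35 0.29 0.46] [0.24 0.23 0.1 ]
23 0.097 0 [0.16 1.14 2.36 2.88 1.92 1.48] elbow/wrist [0.44 0.15 0.44] [0.27 0.12 0.1 ]
23 0.097 1 [ 0.16  1.14  2.36  2.88  1.92 -1.66] elbow/wrist [0.44 0.15 0.44] [0.27 0.12 0.1 ]
46 0.097 0 [-0.16  1.09  2.26  2.17  1.69  1.4 ] elbow/wrist [0.45 0.   0.46] [0.33 0.02 0.1 ]
46 0.097 1 [-0.16  1.09  2.26  2.17  1.69 -1.74] elbow/wrist [0.45 0.   0.46] [0.33 0.02 0.1 ]
```

The direct flip needs a horizontal tool, which puts the wrist about 6 cm above the worktop, so it's risky. I'll check tilted two-stage turning: up to lying, regrasp, then mouth-down.

Run:
```python
from kin import *
pts={"cup":(.496,-.264,.06),"mid":(.5,0.0,.03),"star":(.536,.233,.115)}
rng=np.random.default_rng(1)
qs=np.array([[0,.3,1.6,0,1.3,0],[0,.6,2.2,1.5,1.5,0],[0,1,2.2,3,1.5,0],[0,.6,1.5,-.8,1.8,0],[0,.8,1.0,0,2.2,0]])
for n,c in pts.items():
    print(n)
    for ph in range(-180,180,30):
        o=[]
        for a in (30,45,60):
            phi=np.radians(ph); rt=rot(phi,np.radians(90-a),0); z=rt.as_matrix()[:,2]; p=np.array(c)+.022*z
            S=[]
            for s0 in qs:
              for q6 in (-1.5,1.5):
                s0=s0.copy(); s0[0]=np.arctan2(c[1],c[0]); s0[5]=q6
                s=ik(p,rt,s0)
                if s.cost<1e-7 and not any(abs(s.x[:5]-k[:5]).max()<.05 for k in S): S.append(s.x)
            o.append(" ".join("(%.1f q4 %.1f q5 %.1f q6 %.1f wz %.2f)"%(k[0],k[3],k[4],k[5],links(k)[1][2]) for k in S) or "-")
        print(ph," | ".join(o))
```

```text
cup
-180 (-0.5 q4 -0.2 q5 1.5 q6 1.1 wz 0.31) | (-0.5 q4 -0.3 q5 1.8 q6 1.2 wz 0.27) | (-0.4 q4 -0.4 q5 2.1 q6 1.1 wz 0.21)
-150 (-0.4 q4 -0.4 q5 1.3 q6 0.8 wz 0.31) | (-0.3 q4 -0.6 q5 1.5 q6 0.9 wz 0.27) | (-0.3 q4 -0.7 q5 1.8 q6 0.9 wz 0.21)
-120 (-0.4 q4 -0.6 q5 1.0 q6 0.5 wz 0.31) | (-0.3 q4 -0.8 q5 1.2 q6 0.8 wz 0.27) | (-0.2 q4 -1.0 q5 1.4 q6 0.9 wz 0.21)
-90 (-0.4 q4 -0.8 q5 0.7 q6 0.3 wz 0.31) | - | -
-60 - | - | (-0.3 q4 3.9 q5 0.9 q6 1.4 wz 0.21)
-30 - | (-0.7 q4 2.9 q5 0.5 q6 1.7 wz 0.27) | (-0.7 q4 3.0 q5 1.1 q6 1.6 wz 0.21)
0 (-0.8 q4 1.1 q5 0.4 q6 2.9 wz 0.31) | (-0.9 q4 1.8 q5 0.6 q6 2.1 wz 0.27) | (-1.0 q4 2.0 q5 1.0 q6 1.7 wz 0.21)
30 (-0.9 q4 0.8 q5 0.8 q6 2.7 wz 0.31) | (-1.0 q4 1.1 q5 0.9 q6 2.3 wz 0.27) | (-1.1 q4 1.3 q5 1.1 q6 2.0 wz 0.21)
60 (-0.9 q4 0.6 q5 1.1 q6 2.4 wz 0.31) | (-1.0 q4 0.7 q5 1.3 q6 2.3 wz 0.27) | (-1.0 q4 0.9 q5 1.4 q6 2.2 wz 0.21)
90 (-0.8 q4 0.4 q5 1.3 q6 2.2 wz 0.31) | (-0.9 q4 0.5 q5 1.6 q6 2.1 wz 0.27) | (-0.9 q4 0.6 q5 1.8 q6 2.1 wz 0.21)
120 (-0.7 q4 0.2 q5 1.5 q6 1.9 wz 0.31) | (-0.7 q4 0.2 q5 1.8 q6 1.8 wz 0.27) | (-0.8 q4 0.3 q5 2.
[... 1876 characters left out ...]
| -
-30 (0.5 q4 -0.7 q5 0.7 q6 0.0 wz 0.37) | - | -
0 (0.4 q4 -0.6 q5 0.3 q6 -0.6 wz 0.37) | - | (0.5 q4 3.7 q5 0.8 q6 1.4 wz 0.26)
30 (0.2 q4 0.6 q5 0.3 q6 -2.5 wz 0.37) | (0.1 q4 2.3 q5 0.4 q6 2.1 wz 0.32) | (0.1 q4 2.6 q5 0.8 q6 1.7 wz 0.26)
60 (0.1 q4 0.8 q5 0.6 q6 3.1 wz 0.37) | (-0.1 q4 1.4 q5 0.7 q6 2.5 wz 0.32) | (-0.2 q4 1.7 q5 0.9 q6 2.0 wz 0.26)
90 (0.0 q4 0.7 q5 1.0 q6 2.8 wz 0.37) | (-0.1 q4 0.9 q5 1.1 q6 2.5 wz 0.32) | (-0.2 q4 1.1 q5 1.3 q6 2.2 wz 0.26)
120 (0.0 q4 0.5 q5 1.3 q6 2.5 wz 0.37) | (-0.0 q4 0.6 q5 1.5 q6 2.3 wz 0.32) | (-0.1 q4 0.8 q5 1.6 q6 2.3 wz 0.26)
150 (0.1 q4 0.3 q5 1.5 q6 2.1 wz 0.37) | (0.1 q4 0.4 q5 1.8 q6 2.1 wz 0.32) | (0.0 q4 0.5 q5 2.0 q6 2.1 wz 0.26)
```

```bash
cat > plan.py <<'E'
from kin import *
def tool(c,phi,ang,d=.024,fl=0):  # grasp point c, tool heading phi, ang deg from vertical; TCP pose
    rt=rot(np.radians(phi),np.radians(90-ang),fl); return np.array(c)+d*rt.as_matrix()[:,2], rt
def go(p,rt,q,p1,r1,n):   # n equal rows; check joint path
    dr=(r1*rt.inv()).as_rotvec(); dp=(p1-p); print("per row of",n,"mm",(dp*1e3/n).round(1),"deg",np.degrees(dr/n).round(2),"|",np.degrees(np.linalg.norm(dr))/n)
    bad=0;mx=0;Q=[]
    for i in range(1,n+1):
        s=ik(p+dp*i/n,R.from_rotvec(dr*i/n)*rt,q); bad=max(bad,s.cost); mx=max(mx,abs(s.x-q).max()*8); q=s.x; Q.append(q)
    Q=np.array(Q); print(" cost %.1e maxspeed %.2f end"%(bad,mx),q.round(2)," q4 %.2f..%.2f q5min %.2f q6 %.2f..%.2f minwz %.2f"%(Q[:,3].min(),Q[:,3].max(),Q[:,4].min(),Q[:,5].min(),Q[:,5].max(),min(links(k)[1][2] for k in Q)))
    return p1,r1,q
def now():
    from rig import observe
    s=observe(); return s["ee_pos"],R.from_euler('xyz',s["tool_rot"]),s["joint_pos"]
E
python3 - <<'E'
from h import *
from scipy.optimize import differential_evolution as DE
M0=np.load("m.npz"); M={}
for n in ("side","top"):
    im=cv2.imread(f"pics/{n}0.png"); hsv=cv2.cvtColor(im,cv2.COLOR_BGR2HSV)
    m=((hsv[...,2]>75)&(hsv[...,1]<110)).astype(np.uint8)&cv2.dilate(M0[n].astype(np.uint8),np.ones((9,9)))
    m=cv2.morphologyEx(m,cv2.MORPH_OPEN,np.ones((3,3))); c=max(cv2.findContours(m,0,2)[0],key=cv2.contourArea); k=np.zeros_like(m); cv2.fillPoly(k,[c],1); M[n]=k>0; print(n,k.sum(),M0[n].sum())
for ns in (["side","top"],["top"],["side"]):
  for hb in ((.0949,.0951),(.075,.115)):
    r=DE(lambda v:-sum(iou(hull(n,box(v[0],v[1],v[2],0,v[3])),M[n]) for n in ns),[(.45,.53),(-.32,-.24),(-.75,.8),hb],seed=1,maxiter=50); print(ns,r.x.round(4),r.fun)
E
python3 - <<'E'
from plan import *
p,rt,q=now()
C=np.array([.496,-.264,.062]); u=-7+90
for fl in (0,1):
    p1,r1=tool(C+[0,.004,0],u-180,35,fl=fl)
    print(fl); z=r1.as_matrix()[:,2]
    a=go(p,rt,q,p1-.14*z+[0,0,.05],r1,8);
E
```

```text
side 1322 1129
top 891 732
['side', 'top'] [ 0.496  -0.2641 -0.0013  0.095 ] -1.85591711159203
0
per row of 8 mm [ 22.8 -24.7 -15.2] deg [5.96 7.43 4.46] | 10.519480758862205
 cost 3.2e-03 maxspeed 2.38 end [-0.18  0.42  1.64 -0.68  1.14  0.26]  q4 -1.00..-0.68 q5min 1.13 q6 0.26..2.02 minwz 0.39
1
per row of 8 mm [ 22.8 -24.7 -15.2] deg [  2.98 -12.21  -7.27] | 14.519966715913347
 cost 1.7e-02 maxspeed 1.37 end [-0.26  0.4   1.6  -0.53  1.15  3.11]  q4 -0.98..-0.53 q5min 1.15 q6 2.39..3.11 minwz 0.37Traceback (most recent call last):
  File "<stdin>", line 10, in <module>
    return fun(*args, **kwargs)
    ret = solver.solve()
    next(self)
    ~~~~^^^^^^
    energy = self.func(parameters)
    return self.f(x, *self.args)
           ~~~~~~^^^^^^^^^^^^^^^
  File "<stdin>", line 10, in <lambda>
  File "<stdin>", line 10, in <genexpr>
  File "h.py", line 14, in hull
    m=np.zeros((480,640),np.uint8); cv2.fillConvexPoly(m,cv2.convexHull(np.round(proj(n,P)*16).astype(np.int32)),1,shift=4); return m>0
                                                                                 ~~~~^^^^^
  File "h.py", line 4, in proj
    c=get_calibration(n); E=c["extrinsics"]; f=240/np.tan(np.radians(c["vertical_fov"])/2)
ValueError: time passes only in moves, steps and waits
```

```bash
python3 - <<'E'
import re
s=open("h.py").read().replace("def proj(n,P):\n    c=get_calibration(n)","CAL={n:get_calibration(n) for n in ('side','top')}\ndef proj(n,P):\n    c=CAL[n]"); open("h.py","w").write(s)
E
python3 - <<'E'
from h import *
from scipy.optimize import differential_evolution as DE
M0=np.load("m.npz"); M={}
for n in ("side","top"):
    im=cv2.imread(f"pics/{n}0.png"); hsv=cv2.cvtColor(im,cv2.COLOR_BGR2HSV)
    m=((hsv[...,2]>75)&(hsv[...,1]<110)).astype(np.uint8)&cv2.dilate(M0[n].astype(np.uint8),np.ones((9,9)))
    m=cv2.morphologyEx(m,cv2.MORPH_OPEN,np.ones((3,3))); c=max(cv2.findContours(m,0,2)[0],key=cv2.contourArea); k=np.zeros_like(m); cv2.fillPoly(k,[c],1); M[n]=k>0
for ns in (["side","top"],["top"],["side"]):
  for hb in ((.0949,.0951),(.075,.115)):
    r=DE(lambda v:-sum(iou(hull(n,box(v[0],v[1],v[2],0,v[3])),M[n]) for n in ns),[(.45,.53),(-.32,-.24),(-.75,.8),hb],seed=1,maxiter=40); print(ns,r.x.round(4),round(r.fun,3))
# star: dark disc in top view, plus net masks
im=cv2.imread("pics/top0.png"); g=cv2.cvtColor(im,cv2.COLOR_BGR2GRAY)
def unproj(u,v,z,n="top"):
    c=CAL[n]; f=240/np.tan(np.radians(c["vertical_fov"])/2); p=(np.array([u,v])-[c["cx"],c["cy"]])/f
    s=p.copy()
    for _ in range(5): s=p/(1+c["k1"]*(s@s))
    E=c["extrinsics"]; d=E[:3,:3]@np.r_[s,1]; return E[:3,3]+d*(z-E[2,3])/d[2]
print("star at px 234.5,235:",unproj(234.5,235,.062).round(4))
for d in masks_of("star_top","top")[:2]+masks_of("star","top")[:2]:
    ys,xs=np.nonzero(d["region"]); print(d["p"],xs.mean(),ys.mean(),len(xs),xs.min(),xs.max(),ys.min(),ys.max())
cv2.imwrite("pics/star.png",cv2.resize(im[190:285,185:295],None,fx=6,fy=6,interpolation=cv2.INTER_CUBIC))
E
```

```text
['side', 'top'] [ 0.496  -0.2641 -0.0013  0.095 ] -1.856
['side', 'top'] [ 0.4955 -0.2647  0.008   0.1001] -1.889
['top'] [ 0.4973 -0.265  -0.0069  0.095 ] -0.938
['top'] [ 0.4951 -0.2626 -0.0414  0.1092] -0.979
['side'] [ 0.495  -0.2654  0.0149  0.0951] -0.933
['side'] [ 0.4934 -0.2677 -0.0139  0.1018] -0.974
star at px 234.5,235: [0.5348 0.2269 0.062 ]
0.91 232.56964285714287 235.2125 560 217 249 218 250
0.69 328.537037037037 211.42592592592592 270 321 336 201 221
0.69 232.61333333333334 234.15333333333334 600 216 249 218 249
0.48 328.4812030075188 211.48872180451127 266 321 336 201 221
```

View pics/star.png

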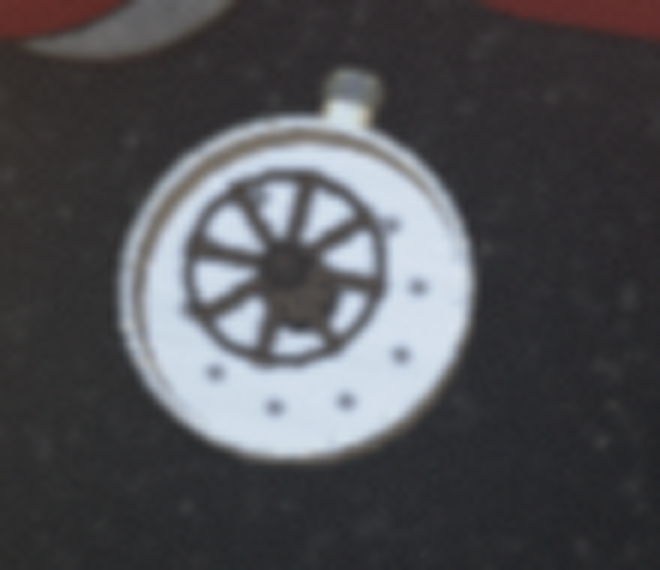

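Crop: the star's ring spans x 183–386 and y 168–365, so its centre is at about px (232.0, 234.0). The tray rim's centre is at about px (234.1, 237.6), and the stub is at top.

```bash
cat >> h.py <<'E'
def unproj(u,v,z,n="top"):
    c=CAL[n]; f=240/np.tan(np.radians(c["vertical_fov"])/2); p=(np.array([u,v])-[c["cx"],c["cy"]])/f
    s=p.copy()
    for _ in range(5): s=p/(1+c["k1"]*(s@s))
    E=c["extrinsics"]; d=E[:3,:3]@np.r_[s,1]; return E[:3,3]+d*(z-E[2,3])/d[2]
E
python3 - <<'E'
from h import *
print("star",unproj(232,234,.062),"tray",unproj(234.1,237.6,.028))
from plan import *
p,rt,q=now(); print(p,q.round(3))
C=np.array([.496,-.2645,.062])+[0,.004,0]
for fl in (0,1):
    p1,r1=tool(C,-90,35,fl=fl); z=r1.as_matrix()[:,2]
    pm,rm=tool(p+[.1,-.03,.03],-90,20,d=0,fl=fl)
    print("fl",fl); a=go(p,rt,q,pm,rm,9); a=go(*a,p1-.12*z+[0,0,.02],r1,6); print(a[0],p1)
    a=go(*a,p1,r1,6)
    b=go(*a,p1+[0,.05,.12],r1,4); rl=R.from_euler('x',90,degrees=True)*r1
    b=go(*b,np.array([.5,0,.2]),rl,10)
E
```

```text
star [0.53633847 0.23368199 0.062     ] tray [0.53571871 0.23329773 0.028     ]
[0.32127971 0.00345894 0.32563173] [ 0.576  0.487  1.911 -0.994  1.904  2.217]
fl 0
per row of 9 mm [11.1 -3.3  3.3] deg [6.37 6.39 5.54] | 10.5853099739697
 cost 9.0e-05 maxspeed 2.22 end [ 0.01  0.09  1.56 -0.35  1.5   0.04]  q4 -1.00..-0.35 q5min 1.41 q6 0.04..2.02 minwz 0.40
per row of 6 mm [ 12.5 -29.8 -32.5] deg [-2.5 -0.   0. ] | 2.4999999999999996
 cost 7.1e-18 maxspeed 0.81 end [-0.21  0.44  1.77 -0.76  0.95  0.26]  q4 -0.76..-0.40 q5min 0.95 q6 0.04..0.26 minwz 0.42
[ 0.496      -0.20543666  0.1606386 ] [ 0.496      -0.27426583  0.04234035]
per row of 6 mm [  0.  -11.5 -19.7] deg [0. 0. 0.] | 0.0
 cost 7.9e-18 maxspeed 0.38 end [-0.34  0.64  1.84 -1.    0.7   0.46]  q4 -1.00..-0.79 q5min 0.70 q6 0.29..0.46 minwz 0.30
per row of 4 mm [ 0.  12.5 30. ] deg [0. 0. 0.] | 0.0
 cost 3.9e-19 maxspeed 0.55 end [-0.24  0.44  1.77 -0.77  0.93  0.23]  q4 -0.93..-0.77 q5min 0.75 q6 0.23..0.39 minwz 0.33
per row of 10 mm [ 0.4 22.4  3.8] deg [ 9. -0. -0.] | 8.999999999999998
 cost 4.2e-22 maxspeed 1.79 end [-
[... 419 characters left out ...]
1.73 -0.59  0.95  3.11]  q4 -0.59..-0.37 q5min 0.95 q6 3.11..3.11 minwz 0.44
[ 0.496      -0.20543666  0.1606386 ] [ 0.496      -0.27426583  0.04234035]
per row of 6 mm [  0.  -11.5 -19.7] deg [0. 0. 0.] | 0.0
 cost 2.1e-02 maxspeed 0.37 end [-0.43  0.61  1.76 -0.64  0.7   3.11]  q4 -0.64..-0.59 q5min 0.70 q6 3.11..3.11 minwz 0.33
per row of 4 mm [ 0.  12.5 30. ] deg [0. 0. 0.] | 0.0
 cost 1.8e-02 maxspeed 0.52 end [-0.31  0.41  1.73 -0.61  0.94  3.11]  q4 -0.63..-0.61 q5min 0.75 q6 3.11..3.11 minwz 0.36
per row of 10 mm [ 0.4 22.4  3.8] deg [9. 0. 0.] | 8.999999999999998
 cost 4.9e-04 maxspeed 1.50 end [-0.61  0.59  1.62  0.74  1.6   2.29]  q4 -0.51..0.74 q5min 0.95 q6 2.29..3.11 minwz 0.38
```

Request:
apply_moves(
  motion=[
    [[8,-2,3],[4.8,4.8,4.2],0.15],
    [[8,-2,3],[4.8,4.8,4.2],0.15],
    [[8,-2,3],[4.8,4.8,4.2],0.15],
    [[8,-2,3],[4.8,4.8,4.2],0.15],
    [[8,-2,3],[4.8,4.8,4.2],0.15],
    [[8,-2,3],[4.8,4.8,4.2],0.15],
    [[8,-2,3],[4.8,4.8,4.2],0.15],
    [[8,-2,3],[4.8,4.8,4.2],0.15],
    [[8,-2,3],[4.8,4.8,4.2],0.15],
    [[8,-2,3],[4.8,4.8,4.2],0.15],
  ],
)

```text
time_s: 4.6
ee_pos: [0.3988, -0.015, 0.3591]
tool_rot: [2.946, 0.485, 1.34]
force: [0.0, 0.1, 0.3]
grip_width: 0.0727
gripper_force: 0.0
```

Request:
apply_moves(
  motion=[
    [[8,-2,3],[4.8,4.8,4.2],0.15],
    [[8,-2,3],[4.8,4.8,4.2],0.15],
    [[0,0,0],[0,0,0],0.15],
  ],
)

```text
time_s: 4.97
ee_pos: [0.4153, -0.0201, 0.3646]
tool_rot: [-3.137, 0.343, 1.562]
force: [-0.2, -0.8, -0.3]
grip_width: 0.0728
gripper_force: 0.0
```

```bash
python3 log.py
python3 - <<'E'
from plan import *
from rig import observe; print(observe()["grip_width"],err)
p,rt,q=now()
C=np.array([.496,-.2645,.062])+[0,.004,0]
p1,r1=tool(C,-90,30); z=r1.as_matrix()[:,2]; print("goal",p1, "final rot check",(r1).as_euler('xyz'))
a=go(p,rt,q,p1-.12*z+[0,0,.02],r1,6); a=go(*a,p1,r1,6)
E
```

```text
4.975 [ 0.021  0.085  1.541 -0.343  1.533  0.047] [ 0.4153 -0.0201  0.3646] [-3.137  0.343  1.562] [-0.18 -0.77 -0.27]
0.07282008167175269 7.640059472613281e-06
goal [ 0.496      -0.2725      0.04121539] final rot check [3.14159265 0.52359878 1.57079633]
per row of 6 mm [ 13.5 -32.1 -33.2] deg [-1.72 -0.03  0.1 ] | 1.7267727323176967
 cost 2.0e-18 maxspeed 0.85 end [-0.27  0.41  1.75 -0.64  0.94  0.11]  q4 -0.64..-0.38 q5min 0.94 q6 0.02..0.11 minwz 0.44
per row of 6 mm [  0.  -10.  -20.7] deg [0. 0. 0.] | 0.0
 cost 6.8e-24 maxspeed 0.40 end [-0.38  0.62  1.82 -0.84  0.67  0.29]  q4 -0.84..-0.67 q5min 0.67 q6 0.13..0.29 minwz 0.31
```

Request:
apply_moves(
  motion=[
    [[13.5,-32,-33],[-1.7,0,0.1],0.15],
    [[13.5,-32,-33],[-1.7,0,0.1],0.15],
    [[13.5,-32,-33],[-1.7,0,0.1],0.15],
    [[13.5,-32,-33],[-1.7,0,0.1],0.15],
    [[13.5,-32,-33],[-1.7,0,0.1],0.15],
    [[13.5,-32,-33],[-1.7,0,0.1],0.15],
    [[0,0,0],[0,0,0],0.15],
  ],
)

```text
time_s: 5.85
ee_pos: [0.4942, -0.2107, 0.1627]
tool_rot: [-3.127, 0.521, 1.578]
force: [0.0, 0.2, 0.5]
grip_width: 0.0726
gripper_force: 0.0
```

```bash
python3 log.py
python3 - <<'E'
from plan import *
import cv2; from rig import snapshot
im=snapshot("side"); cv2.imwrite("pics/s1.png",cv2.resize(im[170:390,240:520],None,fx=2.8,fy=2.7)[:,:,::-1])
p,rt,q=now()
p1,r1=tool(np.array([.496,-.2605,.062]),-90,30); go(p,rt,q,p1,r1,6)
E
```

```text
5.85 [-0.263  0.419  1.745 -0.637  0.948  0.106] [ 0.4942 -0.2107  0.1627] [-3.127  0.521  1.578] [0.04 0.22 0.48]
per row of 6 mm [  0.2 -10.4 -20.5] deg [-0.03 -0.1  -0.01] | 0.10175595600682048
 cost 1.7e-23 maxspeed 0.41 end [-0.38  0.62  1.82 -0.84  0.67  0.29]  q4 -0.84..-0.66 q5min 0.67 q6 0.13..0.29 minwz 0.31
```

View pics/s1.png

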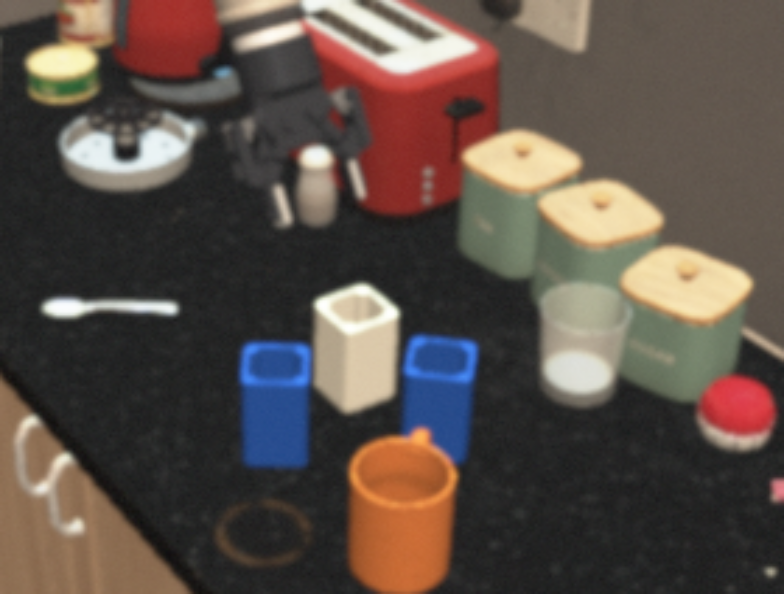

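The gripper hovers with its tips at crop (285,222) and (362,195), the tumbler's mouth is at (357,303), and the star is at about (127,115). I'll check the projections of the TCP and the star here, since this is their second view.

Run:
```python
from h import *
f=lambda P:((proj("side",P)-[240,170]+.5)*[2.8,2.7]-.5).round(1)
print("tcp",f([.4942,-.2107,.1627]),"finger pads",f([[.458,-.2,.18],[.530,-.2,.18]]),"star",f([.536,.2335,.062]),"ring",f([[.536+.044*np.cos(a),.2335+.044*np.sin(a),.062] for a in np.arange(0,6.2,.785)]).tolist(),"nozzle",f([.536,.2335,.0715]),"cup mouth",f([.496,-.2645,.095]))
for q in("rinser","star_top"):
  for d in masks_of(q,"side")[:2]:
    ys,xs=np.nonzero(d["region"]); print(q,d["p"],xs.mean(),ys.mean(),xs.min(),xs.max(),ys.min(),ys.max())
```

```text
tcp [[321.1 220.8]] finger pads [[281.1 212. ]
 [346.5 188.7]] star [[123.6 114. ]] ring [[156.7, 103.8], [133.6, 96.6], [104.9, 99.5], [86.6, 110.8], [89.7, 124.4], [113.1, 132.1], [142.9, 129.0], [160.9, 117.2]] nozzle [[123.1 106.9]] cup mouth [[356.9 307. ]]
rinser 0.6 286.07884465261515 223.98126463700234 262 313 207 240
star_top 0.82 284.52142857142854 213.24285714285713 272 296 207 221
star_top 0.53 447.38487394957986 296.66218487394957 433 464 276 319
```

Request:
apply_moves(
  motion=[
    [[0,-10.5,-20.5],[0,0,0],0.15],
    [[0,-10.5,-20.5],[0,0,0],0.15],
  ],
)

```text
time_s: 6.25
ee_pos: [0.4964, -0.2306, 0.1256]
tool_rot: [-3.136, 0.522, 1.577]
force: [0.3, -0.2, 0.4]
grip_width: 0.0725
gripper_force: 0.0
```

Request:
apply_moves(
  motion=[
    [[0,-10,-20],[0,0,0],0.15],
    [[0,-10,-20],[0,0,0],0.15],
    [[0,-10,-20],[0,0,0],0.15],
    [[0,-10,-20],[0,0,0],0.15],
    [[0,0,0],[0,0,0],0.15],
  ],
)

```text
time_s: 6.88
ee_pos: [0.4954, -0.2708, 0.0442]
tool_rot: [-3.131, 0.521, 1.578]
force: [0.1, 0.3, 0.4]
grip_width: 0.0726
gripper_force: 0.0
```

Request:
apply_moves(
  motion=[
    [[0,0,0],[0,0,0],1],
    [[0,0,0],[0,0,0],1],
    [[0,0,0],[0,0,0],1],
    [[0,0,0],[0,0,0],1],
    [[0,0,0],[0,0,0],1],
  ],
  squeeze=60,
)

```text
time_s: 7.5
ee_pos: [0.4965, -0.2709, 0.0456]
tool_rot: [-3.134, 0.522, 1.578]
force: [0.2, 3.6, 6.7]
grip_width: 0.0553
gripper_force: 63.2
```

```bash
python3 log.py
python3 - <<'E'
from plan import *
from rig import observe
s=observe(); print(s["grip_width"],s["gripper_force"],s["force"].round(1))
p,rt,q=now()
b=go(p,rt,q,p+[0,.03,.14],rt,4); rl=R.from_euler('x',90,degrees=True)*rt
# cup pose in tool; lying target: centre of floor... axis height .028, at mid
cup=np.array([.496,-.2645,0.]); 
tgt=lambda flo: flo+R.from_euler('x',90,degrees=True).apply(p-cup)
pl=tgt(np.array([.5,.05,.028])); print("lying tcp",pl)
b=go(*b,pl+[0,0,.12],rl,12); b=go(*b,pl,rl,4)
E
```

```text
7.5 [-0.376  0.618  1.814 -0.826  0.685  0.268] [ 0.4965 -0.2709  0.0456] [-3.134  0.522  1.578] [0.21 3.6  6.73]
0.05526628512853424 63.18983092904091 [0.2 3.6 6.7]
per row of 4 mm [ 0.   7.5 35. ] deg [0. 0. 0.] | 0.0
 cost 2.9e-23 maxspeed 0.61 end [-0.32  0.4   1.71 -0.62  0.96  0.02]  q4 -0.76..-0.62 q5min 0.75 q6 0.02..0.19 minwz 0.35
lying tcp [0.50046363 0.00442209 0.0215817 ]
per row of 12 mm [ 0.3 20.4 -3.7] deg [ 7.5  0.  -0. ] | 7.499999999999999
 cost 1.0e-25 maxspeed 1.38 end [-0.62  0.72  1.66  0.78  1.57 -0.98]  q4 -0.44..0.78 q5min 0.99 q6 -0.98..-0.13 minwz 0.30
per row of 4 mm [  0.   0. -30.] deg [0. 0. 0.] | 0.0
 cost 1.7e-18 maxspeed 0.44 end [-0.62  0.93  1.66  0.79  1.41 -1.13]  q4 0.78..0.79 q5min 1.41 q6 -1.13..-1.02 minwz 0.18
```

Request:
apply_moves(
  motion=[
    [[0,7,35],[0,0,0],1],
    [[0,8,35],[0,0,0],1],
    [[0,7,35],[0,0,0],1],
    [[0,8,35],[0,0,0],1],
  ],
)

```text
time_s: 8.0
ee_pos: [0.4952, -0.2403, 0.1852]
tool_rot: [-3.131, 0.52, 1.578]
force: [-0.1, -0.1, -1.6]
grip_width: 0.0554
gripper_force: 63.2
```

```bash
cat > g1.py <<'E'
import numpy as np
from scipy.spatial.transform import Rotation as R
Rg=R.from_euler('xyz',[-3.134,.522,1.578]); rel=Rg.inv().apply(np.array([.496,-.2645,0])-[.4965,-.2709,.0456]); relR=Rg.inv()  # cup in tool
E
python3 - <<'E'
from plan import *; from g1 import *
from rig import observe
s=observe(); print(s["grip_width"],s["gripper_force"],s["force"].round(1))
p,rt,q=now()
Rc=R.from_euler('z',-30,degrees=True)*R.from_euler('x',90,degrees=True); rl=Rc*relR.inv(); F=np.array([.51,.08,.028]); pl=F-rl.apply(rel); print(p,"lying tcp",pl, links(q))
b=go(p,rt,q,pl+[0,0,.14],rl,12); print(links(b[2])); b=go(*b,pl,rl,4); print(links(b[2]))
E
```

```text
0.055440947474900214 63.213950246572495 [-0.1 -0.1 -1.6]
[ 0.49516893 -0.24028925  0.18515461] lying tcp [0.48763301 0.04025924 0.0216    ] (array([0.20929301, 0.01105095, 0.68996408]), array([ 0.49730211, -0.08451342,  0.4572057 ]))
per row of 12 mm [-0.6 23.4 -2. ] deg [ 7.3  -1.97 -1.97] | 7.81292783699642
 cost 1.1e-20 maxspeed 1.35 end [-0.7   0.5   2.11  1.14  1.21 -1.01]  q4 -0.45..1.14 q5min 0.97 q6 -1.01..-0.08 minwz 0.32
(array([ 0.23430222, -0.09647991,  0.66772425]), array([ 0.35284869, -0.19570314,  0.31792467]))
per row of 4 mm [  0.   0. -35.] deg [0. 0. 0.] | 0.0
 cost 2.5e-30 maxspeed 0.79 end [-0.7   0.84  2.13  1.3   1.09 -1.39]  q4 1.18..1.30 q5min 1.09 q6 -1.39..-1.10 minwz 0.18
(array([ 0.33867256, -0.18383782,  0.55991474]), array([ 0.3528487 , -0.19570323,  0.17792455]))
```

Request:
apply_moves(
  motion=[
    [[0,23,0],[7.3,-2,-2],1],
    [[-1,24,0],[7.3,-2,-2],1],
    [[0,23,0],[7.3,-2,-2],1],
    [[-1,24,-2],[7.3,-2,-2],1],
    [[0,23,-2],[7.3,-2,-2],1],
    [[-1,24,-3],[7.3,-2,-2],1],
    [[-1,23,-3],[7.3,-2,-2],1],
    [[-1,24,-3],[7.3,-2,-2],1],
    [[-1,23,-4],[7.3,-2,-2],1],
    [[-1,23,-4],[7.3,-2,-2],1],
  ],
)

```text
time_s: 9.25
ee_pos: [0.4886, -0.0066, 0.1633]
tool_rot: [3.054, -0.792, 1.186]
force: [-0.7, 0.2, -2.5]
grip_width: 0.0557
gripper_force: 63.4
```

Request:
apply_moves(
  motion=[
    [[0,23,-1],[7.3,-2,-2],1],
    [[0,23,-1],[7.3,-2,-2],1],
    [[0,0,0],[0,0,0],1],
  ],
)

```text
time_s: 9.62
ee_pos: [0.4873, 0.0395, 0.1597]
tool_rot: [-3.139, -1.048, 1.044]
force: [-0.2, 0.3, -2.2]
grip_width: 0.0555
gripper_force: 63.3
```

```bash
python3 log.py
cat > lie.py <<'E'
from plan import *; from g1 import *
p,rt,q=now()
Rc=R.from_euler('z',-30,degrees=True)*R.from_euler('x',90,degrees=True); rl=Rc*relR.inv(); F=np.array([.51,.08,.028]); pl=F-rl.apply(rel); print("goal",pl,err)
b=go(p,rt,q,pl,rl,5); print(((pl-p)*1e3).round(1),np.degrees((rl*rt.inv()).as_rotvec()).round(2))
E
python3 lie.py
```

```text
9.625 [-0.699  0.501  2.11   1.149  1.21  -1.007] [0.4873 0.0395 0.1597] [-3.139 -1.048  1.044] [-0.23  0.28 -2.2 ]
goal [0.48763301 0.04025924 0.0216    ] 7.640011409902738e-06
per row of 5 mm [  0.1   0.1 -27.6] deg [-0.02 -0.05  0.08] | 0.09795525964189795
 cost 6.9e-31 maxspeed 0.63 end [-0.7   0.84  2.13  1.3   1.09 -1.39]  q4 1.18..1.30 q5min 1.09 q6 -1.39..-1.09 minwz 0.18
[   0.3    0.7 -138.1] [-0.12 -0.24  0.41]
```

Request:
apply_moves(
  motion=[
    [[0,0,-30],[0,0,0.4],1],
    [[0,0,-30],[0,0,0],1],
    [[0,0,-30],[0,0,0],1],
    [[0,0,-25],[0,0,0],1],
    [[0,0,-10],[0,0,0],1],
    [[0,0,-5],[0,0,0],1],
    [[0,0,-3],[0,0,0],1],
    [[0,0,-2],[0,0,0],1],
    [[0,0,0],[0,0,0],1],
  ],
)

```text
time_s: 10.75
ee_pos: [0.4884, 0.0387, 0.0259]
tool_rot: [3.136, -1.049, 1.058]
force: [0.0, -0.4, -1.8]
grip_width: 0.0555
gripper_force: 63.5
```

```bash
python3 lie.py
python3 - <<'E'
from h import *
im=snapshot("side"); cv2.imwrite("pics/s2.png",cv2.resize(im[170:390,200:480],None,fx=2.8,fy=2.7)[:,:,::-1])
E
```

```text
goal [0.48763301 0.04025924 0.0216    ] 7.640011409902738e-06
per row of 5 mm [-0.2  0.3 -0.9] deg [-0.01 -0.01  0.01] | 0.01230152084690193
 cost 6.2e-20 maxspeed 0.02 end [-0.7   0.84  2.13  1.3   1.09 -1.39]  q4 1.29..1.30 q5min 1.09 q6 -1.39..-1.37 minwz 0.18
[-0.8  1.6 -4.3] [-0.04 -0.03  0.04]
```

View pics/s2.png

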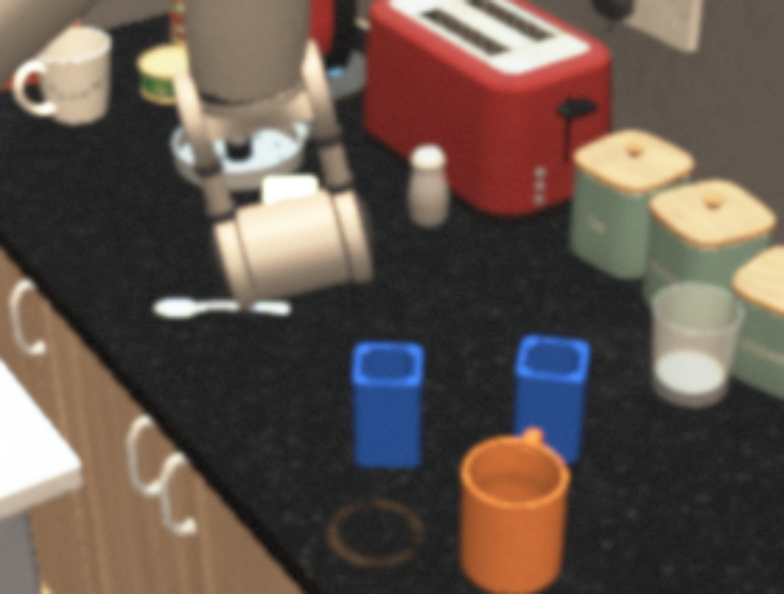

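The picture shows the arm low over the clear middle, with the cup's white side at crop (290,188), and the bystanders undisturbed. It isn't touching yet, so I'll lower gently.

Request:
apply_moves(
  motion=[
    [[0,0,-1.5],[0,0,0],1],
    [[0,0,-1],[0,0,0],1],
    [[0,0,0],[0,0,0],1],
  ],
)

```text
time_s: 11.18
ee_pos: [0.4883, 0.0388, 0.023]
tool_rot: [3.138, -1.049, 1.056]
force: [0.6, 0.7, -1.2]
grip_width: 0.0552
gripper_force: 63.5
```

Request:
apply_moves(
  motion=[
    [[0,0,-1],[0,0,0],1],
    [[0,0,0],[0,0,0],1],
  ],
)

```text
time_s: 11.42
ee_pos: [0.4883, 0.0388, 0.022]
tool_rot: [3.138, -1.049, 1.057]
force: [-0.2, 0.4, -1.5]
grip_width: 0.0551
gripper_force: 63.5
```

Request:
apply_moves(
  motion=[
    [[0,0,-0.5],[0,0,0],1],
    [[0,0,0],[0,0,0],1],
  ],
)

```text
time_s: 11.68
ee_pos: [0.4883, 0.0388, 0.0216]
tool_rot: [3.137, -1.049, 1.057]
force: [-0.5, -0.7, -2.2]
grip_width: 0.0555
gripper_force: 63.6
```

Request:
apply_moves(
  motion=[
    [[0,0,-1],[0,0,0],1],
    [[0,0,0],[0,0,0],1],
  ],
)

```text
time_s: 11.92
ee_pos: [0.4884, 0.0389, 0.0215]
tool_rot: [3.136, -1.051, 1.058]
force: [-2.4, -1.8, 6.0]
grip_width: 0.0553
gripper_force: 64.1
```

Request:
apply_moves(
  motion=[
    [[0,0,-0.8],[0,0,0],1],
    [[0,0,0],[0,0,0],1],
  ],
)

```text
time_s: 12.18
ee_pos: [0.4885, 0.039, 0.0215]
tool_rot: [3.135, -1.053, 1.059]
force: [-6.1, -4.4, 13.2]
grip_width: 0.0558
gripper_force: 64.5
```

Request:
apply_moves(
  motion=[
    [[0,0,1],[0,0,0],1],
    [[0,0,0],[0,0,0],0.1],
    [[0,0,0],[0,0,0],0.1],
    [[0,0,0],[0,0,0],0.1],
    [[0,0,0],[0,0,0],0.1],
    [[0,0,20],[0,0,0],0.1],
    [[0,0,30],[0,0,0],0.1],
    [[0,0,40],[0,0,0],0.1],
    [[0,0,40],[0,0,0],0.1],
    [[0,0,20],[0,0,0],0.1],
  ],
)

```text
time_s: 13.42
ee_pos: [0.4884, 0.0388, 0.1725]
tool_rot: [3.133, -1.049, 1.061]
force: [0.4, 0.1, -0.8]
grip_width: 0.0769
gripper_force: 0.0
```

```bash
python3 log.py
python3 - <<'E'
from plan import *
p,rt,q=now()
# lying cup nominal: floor F, axis dir (floor->mouth) = -(cos60,sin60)
u=np.array([np.cos(np.pi/3),np.sin(np.pi/3),0]); F=np.array([.51,.08,.028]); G=F-u*.045+[0,0,.005]
for ang in (30,35):
  for fl in (0,1):
    p1,r1=tool(G,60-180,ang,fl=fl); print(ang,fl)
    a=go(p,rt,q,p1+[0,0,.14],r1,14); a=go(*a,p1,r1,5); print(p1,links(a[2]))
    rF=R.from_rotvec(np.radians(90)*np.array([np.sin(np.pi/3),-np.cos(np.pi/3),0]))*r1
    for th in (0,30,60):
        S=np.array([.536,.2335,.062]); rf=R.from_euler('z',th,degrees=True)*rF; z=rf.as_matrix()[:,2]
        pf=S+[0,0,.050]+.024*z
        b=go(*a,p1+[0,.05,.17],r1,5); b=go(*b,pf+[0,0,.08],rf,14); b=go(*b,pf,rf,4)
E
```

```text
13.425 [-0.699  0.474  2.096  1.133  1.228 -0.975] [0.4884 0.0388 0.1725] [ 3.133 -1.049  1.061] [ 0.35  0.11 -0.79]
30 0
per row of 14 mm [-0.5 -0.6 -1.5] deg [-5.58  3.21 -0.03] | 6.4357690595242945
 cost 1.1e-24 maxspeed 1.38 end [ 0.16  0.57  1.52 -0.4   1.42  0.82]  q4 -0.40..1.06 q5min 0.94 q6 -0.85..0.82 minwz 0.36
per row of 5 mm [  0.   0. -28.] deg [0. 0. 0.] | 0.0
 cost 5.1e-18 maxspeed 0.45 end [ 0.16  0.76  1.61 -0.44  1.15  0.94]  q4 -0.44..-0.41 q5min 1.15 q6 0.84..0.94 minwz 0.28
[0.4815     0.03063655 0.01221539] (array([0.33286879, 0.13028963, 0.58936698]), array([0.55987501, 0.16638606, 0.28371439]))
per row of 5 mm [ 0. 10. 34.] deg [0. 0. 0.] | 0.0
 cost 3.6e-18 maxspeed 0.64 end [ 0.24  0.56  1.44 -0.37  1.53  0.85]  q4 -0.42..-0.37 q5min 1.22 q6 0.85..0.92 minwz 0.32
per row of 14 mm [ 4.6 12.2 -0.2] deg [ 5.57 -3.21  0.  ] | 6.428571428571429
 cost 1.9e-21 maxspeed 1.68 end [-0.15  0.46  2.07  1.54  0.94 -0.86]  q4 -0.30..1.54 q5min 0.79 q6 -0.86..0.82 minwz 0.34
per row of 4 mm [  0.   0. -20.] deg [0. 0. 0.] | 0.0
 cost 2.0e-17 maxspeed 0.57 end [-0.15  0.65
[... 7000 characters left out ...]
] deg [0. 0. 0.] | 0.0
 cost 1.5e-01 maxspeed 0.26 end [ 0.05  0.62  1.56  0.64  1.13 -3.11]  q4 0.64..0.67 q5min 1.13 q6 -3.11..-3.11 minwz 0.38
per row of 5 mm [ 0. 10. 34.] deg [0. 0. 0.] | 0.0
 cost 8.1e-18 maxspeed 0.62 end [ 0.27  0.6   1.4  -0.42  1.6  -2.27]  q4 -0.46..-0.42 q5min 1.30 q6 -2.27..-2.19 minwz 0.30
per row of 14 mm [ 3.3 12.2 -0.4] deg [ 6.67 -0.    3.34] | 7.462679441852138
 cost 2.3e-01 maxspeed 1.12 end [ 0.05  0.81  1.05  0.62  1.84 -3.11]  q4 -0.34..0.62 q5min 1.40 q6 -3.11..-2.37 minwz 0.42
per row of 4 mm [  0.   0. -20.] deg [0. 0. 0.] | 0.0
 cost 2.9e-01 maxspeed 0.33 end [ 0.08  0.87  1.13  0.54  1.68 -3.11]  q4 0.54..0.60 q5min 1.68 q6 -3.11..-3.11 minwz 0.35
```

Request:
apply_moves(
  motion=[
    [[0,0,3],[-5.9,3.4,0],0.1],
    [[0,0,3],[-5.9,3.4,0],0.1],
    [[0,0,3],[-5.9,3.4,0],0.1],
    [[0,0,0],[-5.9,3.4,0],0.1],
    [[0,0,0],[-5.9,3.4,0],0.1],
    [[-2,-2,0],[-5.9,3.4,0],0.1],
    [[-1,-2,0],[-5.9,3.4,0],0.1],
    [[-1,-2,0],[-5.9,3.4,0],0.1],
    [[-1,-1,0],[-5.9,3.4,0],0.1],
    [[-1,-1,0],[-5.9,3.4,0],0.1],
  ],
)

```text
time_s: 14.68
ee_pos: [0.4821, 0.0308, 0.18]
tool_rot: [-3.138, 0.143, 1.052]
force: [0.0, 0.4, -0.5]
grip_width: 0.077
gripper_force: 0.0
```

Request:
apply_moves(
  motion=[
    [[-1,-1,-4],[-5.9,3.4,0],0.1],
    [[-1,-1,-4],[-5.9,3.4,0],0.1],
    [[0,0,-4],[-5.9,3.4,0],0.1],
    [[0,0,-4],[-5.9,3.4,0],0.1],
    [[0,0,0],[0,0,0],0.1],
  ],
)

```text
time_s: 15.3
ee_pos: [0.4799, 0.0298, 0.1619]
tool_rot: [-3.131, 0.616, 1.058]
force: [-0.3, 0.6, 0.0]
grip_width: 0.0766
gripper_force: 0.0
```

```bash
python3 log.py
cat > look.py <<'E'
from h import *
from scipy.optimize import differential_evolution as DE
exp=np.array([.487,.04,.04]); M={}
for n in ("side","top"):
    im=snapshot(n); cv2.imwrite(f"pics/lie_{n}.png",im[:,:,::-1]); e=proj(n,exp)[0]
    for d in masks_of("cup",n):
        ys,xs=np.nonzero(d["region"]); print(n,round(d["p"],2),xs.mean().round(),ys.mean().round(),len(xs),e.round())
        if np.hypot(xs.mean()-e[0],ys.mean()-e[1])<15 and n not in M: M[n]=d["region"]
def lbox(x,y,yaw):  # floor centre x,y ; axis yaw floor->mouth
    P=box(0,0,0,0,.095); c,s=np.cos(yaw),np.sin(yaw); a=np.array([c,s,0]); b=np.array([-s,c,0])
    return np.array([x,y,.028])+np.outer(P[:,2],a)+np.outer(P[:,0],b)+np.outer(P[:,1],[0,0,1])
for ns in (list(M),["side"],["top"]):
    if all(n in M for n in ns) and ns:
        r=DE(lambda v:-sum(iou(hull(n,lbox(*v)),M[n]) for n in ns),[(.47,.55),(.04,.12),(-2.5,-1.7)],seed=1,maxiter=40); print(ns,r.x.round(4),np.degrees(r.x[2]).round(1),round(r.fun,3),{n:round(iou(hull(n,lbox(.51,.08,-2.0944)),M[n]),3) for n in ns})
E
python3 look.py
```

```text
15.3 [ 0.187  0.6    1.472 -0.451  1.513  0.833] [0.4799 0.0298 0.1619] [-3.131  0.616  1.058] [-0.28  0.61  0.02]
side 0.77 339.0 320.0 974 [302. 249.]
side 0.65 303.0 254.0 647 [302. 249.]
side 0.64 397.0 316.0 966 [302. 249.]
top 0.97 431.0 328.0 734 [305. 267.]
top 0.83 466.0 284.0 691 [305. 267.]
top 0.59 307.0 268.0 838 [305. 267.]
['side', 'top'] [ 0.511   0.0764 -2.1009] -120.4 -1.756 {'side': np.float64(0.88), 'top': np.float64(0.792)}
['side'] [ 0.5112  0.0763 -2.1034] -120.5 -0.932 {'side': np.float64(0.88)}
['top'] [ 0.5185  0.0747 -2.1989] -126.0 -0.85 {'top': np.float64(0.792)}
```

Run:
```python
from plan import *
p,rt,q=now(); w=np.radians(-120.4); u=np.array([np.cos(w),np.sin(w),0])
p1,r1=tool(np.array([.511,.077,.033])+.045*u,-120.4,35); print(p1,((p1-p)*1e3).round(1),np.degrees((r1*rt.inv()).as_rotvec()).round(2)); go(p,rt,q,p1,r1,5)
```

```text
[0.4812625  0.02631366 0.01334035] [   1.    -2.  -151.1] [-0.05 -0.28 -0.5 ]
per row of 5 mm [  0.2  -0.4 -30.2] deg [-0.01 -0.06 -0.1 ] | 0.11419992714629243
 cost 5.5e-18 maxspeed 0.47 end [ 0.18  0.8   1.57 -0.48  1.24  0.98]  q4 -0.48..-0.45 q5min 1.24 q6 0.86..0.98 minwz 0.27
```

Request:
apply_moves(
  motion=[
    [[1,-2,-30],[0,-0.3,-0.5],0.1],
    [[0,0,-30],[0,0,0],0.1],
    [[0,0,-30],[0,0,0],0.1],
    [[0,0,-30],[0,0,0],0.1],
    [[0,0,-20],[0,0,0],0.1],
    [[0,0,-9],[0,0,0],0.1],
    [[0,0,0],[0,0,0],0.1],
  ],
)

```text
time_s: 16.38
ee_pos: [0.4814, 0.0266, 0.015]
tool_rot: [-3.141, 0.612, 1.041]
force: [-0.3, 0.0, 0.5]
grip_width: 0.0768
gripper_force: 0.0
```

Request:
apply_moves(
  motion=[
    [[0,0,0],[0,0,0],1],
    [[0,0,0],[0,0,0],1],
    [[0,0,0],[0,0,0],1],
    [[0,0,0],[0,0,0],1],
    [[0,0,0],[0,0,0],1],
    [[0,0,0],[0,0,0],1],
  ],
  squeeze=80,
)

```text
time_s: 17.12
ee_pos: [0.4823, 0.0271, 0.0159]
tool_rot: [3.14, 0.611, 1.04]
force: [1.1, 3.0, 6.4]
grip_width: 0.0552
gripper_force: 84.1
```

```bash
python3 log.py
cat > fin.py <<'E'
from plan import *
import json,os
p,rt,q=now()
if not os.path.exists("g2.json"):
    json.dump([list(p),list(rt.as_quat())],open("g2.json","w"))
pg,rg=json.load(open("g2.json")); pg=np.array(pg); rg=R.from_quat(rg)
# cup frame at grasp: z axis along u, origin F; axis perpendicular to closing direction -> take from tool y
y=rg.as_matrix()[:,1]; u=np.array([y[1],-y[0],0]); u/=np.linalg.norm(u); w0=np.array([np.cos(np.radians(-120.4)),np.sin(np.radians(-120.4)),0]); u*=np.sign(u@w0)
F0=np.array([.511,.077,.028]); F=F0+y*((pg-F0)@y)   # centred between the pads
up=np.array([0,0,1.]); Rc=R.from_matrix(np.c_[np.cross(up,u),up,u]); relp=rg.inv().apply(F-pg); relR=rg.inv()*Rc
S=np.array([.536,.2335,.062])
def target(head,z0=0):  # cup mouth-down, floor centre at S+95
    # turn 90 deg about tool y so that u -> -z, then yaw
    ax=np.cross(u,-up); r=R.from_rotvec(ax*np.pi/2)*rg; z=r.as_matrix()[:,2]; r=R.from_euler('z',np.radians(head)-np.arctan2(z[1],z[0]))*r
    return S+[0,0,.095+z0]-r.apply(relp), r
E
python3 - <<'E'
from fin import *
from rig import observe
s=observe(); print(s["grip_width"],s["gripper_force"],s["force"].round(1),F,np.degrees(np.arctan2(u[1],u[0])))
a=go(p,rt,q,p+[0,0,.17],rt,6)
pf,rf=target(90); print("final tcp",pf,(rf*relR).as_matrix()[:,2])
b=go(*a,pf+[0,0,.06],rf,14); b=go(*b,pf,rf,4); print(links(b[2]))
E
```

```text
17.125 [ 0.181  0.799  1.564 -0.478  1.243  0.975] [0.4823 0.0271 0.0159] [3.14  0.611 1.04 ] [1.1  3.02 6.43]
0.055248602266383944 84.07448172569275 [1.1 3.  6.4] [0.51133318 0.07680502 0.02800053] -120.33685803207923
per row of 6 mm [ 0.   0.  28.3] deg [0. 0. 0.] | 0.0
 cost 3.4e-18 maxspeed 0.44 end [ 0.18  0.57  1.45 -0.45  1.55  0.82]  q4 -0.47..-0.45 q5min 1.29 q6 0.82..0.95 minwz 0.30
final tcp [0.536      0.24558386 0.09940678] [-5.54351990e-17 -1.11060246e-16 -1.00000000e+00]
per row of 14 mm [ 3.8 15.6 -1.9] deg [ 6.27 -1.69  1.7 ] | 6.710404831867163
 cost 4.9e-28 maxspeed 1.10 end [-0.16  0.61  1.73  1.01  1.26 -0.73]  q4 -0.37..1.01 q5min 1.15 q6 -0.73..0.75 minwz 0.34
per row of 4 mm [  0.   0. -15.] deg [0. 0. 0.] | 0.0
 cost 1.3e-22 maxspeed 0.24 end [-0.16  0.71  1.76  1.05  1.2  -0.85]  q4 1.02..1.05 q5min 1.20 q6 -0.85..-0.76 minwz 0.28
(array([0.33937555, 0.02128435, 0.60558322]), array([ 0.53600002, -0.01124997,  0.27918067]))
```

Request:
apply_moves(
  motion=[
    [[0,0,20],[0,0,0],1],
    [[0,0,30],[0,0,0],1],
    [[0,0,30],[0,0,0],1],
    [[0,0,30],[0,0,0],1],
    [[0,0,30],[0,0,0],1],
    [[0,0,30],[0,0,0],1],
  ],
)

```text
time_s: 17.88
ee_pos: [0.4809, 0.0268, 0.1867]
tool_rot: [-3.141, 0.611, 1.041]
force: [0.1, -0.5, -1.6]
grip_width: 0.0554
gripper_force: 83.7
```

Request:
apply_moves(
  motion=[
    [[4,15,0],[6.3,-1.7,1.7],1],
    [[4,15,0],[6.3,-1.7,1.7],1],
    [[4,15,0],[6.3,-1.7,1.7],1],
    [[4,15,0],[6.3,-1.7,1.7],1],
    [[4,15,0],[6.3,-1.7,1.7],1],
    [[4,16,0],[6.3,-1.7,1.7],1],
    [[4,16,0],[6.3,-1.7,1.7],1],
    [[4,16,0],[6.3,-1.7,1.7],1],
    [[4,16,0],[6.3,-1.7,1.7],1],
    [[4,16,0],[6.3,-1.7,1.7],1],
  ],
)

```text
time_s: 19.12
ee_pos: [0.5211, 0.1821, 0.186]
tool_rot: [-3.04, -0.521, 1.384]
force: [-0.1, 0.6, -2.3]
grip_width: 0.0553
gripper_force: 83.6
```

Request:
apply_moves(
  motion=[
    [[3,16,0],[6.2,-1.7,1.7],1],
    [[3,16,0],[6.2,-1.7,1.7],1],
    [[3,16,0],[6.2,-1.7,1.7],1],
    [[3,16,0],[6.2,-1.7,1.7],1],
    [[0,0,0],[0,0,0],1],
  ],
)

```text
time_s: 19.75
ee_pos: [0.5327, 0.2455, 0.184]
tool_rot: [-3.137, -0.96, 1.57]
force: [0.0, -0.2, -2.1]
grip_width: 0.0553
gripper_force: 83.6
```

```bash
python3 log.py
cat > rem.py <<'E'
from fin import *
pf,rf=target(90); print("goal",pf.round(4),"remaining mm",((pf-p)*1e3).round(1),"deg",np.degrees((rf*rt.inv()).as_rotvec()).round(2))
c=p+rt.apply(relp); print("cup floor est",c.round(4),"axis",(rt*relR).as_matrix()[:,2].round(3))
E
python3 rem.py
python3 - <<'E'
from h import *
a=snapshot("side")[120:270,220:390]; b=snapshot("top")[180:300,160:330]
f=lambda i:cv2.resize(i,(395,int(395*i.shape[0]/i.shape[1])),interpolation=cv2.INTER_CUBIC)
a,b=f(a),f(b); h=max(a.shape[0],b.shape[0]); pad=lambda i:np.vstack([i,np.zeros((h-i.shape[0],395,3),np.uint8)])
cv2.imwrite("pics/over.png",np.hstack([pad(a),pad(b)])[:,:,::-1])
E
```

```text
19.75 [-0.165  0.571  1.719  0.996  1.293 -0.687] [0.5327 0.2455 0.184 ] [-3.137 -0.96   1.57 ] [ 0.01 -0.18 -2.08]
goal [0.536  0.2456 0.0994] remaining mm [  3.3   0.1 -84.6] deg [ 0.03 -0.14 -0.17]
cup floor est [0.5329 0.2334 0.2416] axis [-0.002 -0.001 -1.   ]
```

View pics/over.png

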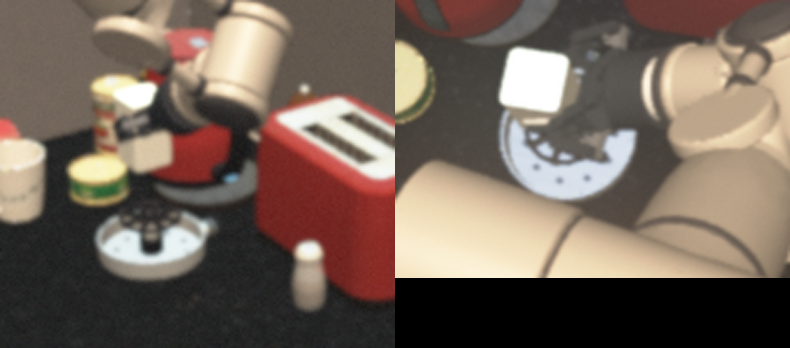

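The cup hangs mouth-down and upright above the star: side view, cup at (145,125) over the star at (150,220); top view, floor face at (534,81). I'll check its centre against the estimate.

Run:
```python
from h import *
from scipy.optimize import differential_evolution as DE
im=cv2.cvtColor(snapshot("top"),cv2.COLOR_RGB2HSV); m=((im[...,2]>225)&(im[...,1]<25)).astype(np.uint8); m[:195]=0;m[235:]=0;m[:,:195]=0;m[:,240:]=0
m=cv2.morphologyEx(m,cv2.MORPH_OPEN,np.ones((3,3))); c=max(cv2.findContours(m,0,2)[0],key=cv2.contourArea); r=cv2.minAreaRect(c); print(r, unproj(*r[0],.2416).round(4), "expected px",proj("top",[.5329,.2334,.2416]).round(1))
for n in("top","side"):
  e=proj(n,[.5329,.2334,.194])[0]
  for d in masks_of("cup",n):
    ys,xs=np.nonzero(d["region"])
    if np.hypot(xs.mean()-e[0],ys.mean()-e[1])<15: print(n,d["p"],"iou",iou(hull(n,box(.5329,.2334,0,.1466,.095)),d["region"]),xs.mean(),ys.mean(),e)
```

```text
((219.35121154785156, 213.8609619140625), (25.492706298828125, 25.283180236816406), 12.094758033752441) [0.5351 0.2341 0.2416] expected px [[219.4 214.8]]
top 0.62 iou 0.73224043715847 220.9772998805257 215.88410991636798 [223.05555711 220.81568624]
side 0.78 iou 0.5603751465416178 280.86721991701245 176.4792531120332 [280.63950885 174.64575359]
```

Request:
apply_moves(
  motion=[
    [[3,0,-20],[0,0,0],1],
    [[0,0,-20],[0,0,0],1],
    [[0,0,-15],[0,0,0],1],
    [[0,0,-10],[0,0,0],1],
    [[0,0,0],[0,0,0],1],
  ],
)

```text
time_s: 20.62
ee_pos: [0.5361, 0.2458, 0.119]
tool_rot: [-3.139, -0.96, 1.571]
force: [-0.5, -0.6, -2.3]
grip_width: 0.055
gripper_force: 83.6
```

```bash
python3 rem.py
```

```text
goal [0.536  0.2456 0.0994] remaining mm [ -0.1  -0.3 -19.6] deg [-0.01 -0.09 -0.14]
cup floor est [0.5362 0.2337 0.1766] axis [-0.002  0.    -1.   ]
```

Request:
apply_moves(
  motion=[
    [[0,0,-8],[0,0,0],1],
    [[0,0,-5],[0,0,0],1],
    [[0,0,-2],[0,0,0],1],
    [[0,0,0],[0,0,0],1],
  ],
)

```text
time_s: 21.12
ee_pos: [0.5364, 0.2458, 0.1048]
tool_rot: [-3.141, -0.96, 1.573]
force: [-0.6, -0.3, -1.4]
grip_width: 0.0552
gripper_force: 83.6
```

Request:
apply_moves(
  motion=[
    [[0,0,-1],[0,0,0],1],
    [[0,0,-1],[0,0,0],1],
    [[0,0,0],[0,0,0],1],
  ],
)

```text
time_s: 21.5
ee_pos: [0.5363, 0.2458, 0.1028]
tool_rot: [-3.141, -0.96, 1.573]
force: [0.1, -0.2, -2.3]
grip_width: 0.0549
gripper_force: 83.6
```

Request:
apply_moves(
  motion=[
    [[0,0,-1],[0,0,0],1],
    [[0,0,-0.5],[0,0,0],1],
    [[0,0,0],[0,0,0],1],
  ],
)

```text
time_s: 21.88
ee_pos: [0.5363, 0.2458, 0.1013]
tool_rot: [-3.141, -0.96, 1.573]
force: [0.4, 0.2, -2.6]
grip_width: 0.0551
gripper_force: 83.6
```

Request:
apply_moves(
  motion=[
    [[0,0,-1],[0,0,0],1],
    [[0,0,0],[0,0,0],1],
  ],
)

```text
time_s: 22.12
ee_pos: [0.5363, 0.2458, 0.1002]
tool_rot: [-3.141, -0.96, 1.573]
force: [-0.6, -0.4, -2.1]
grip_width: 0.0553
gripper_force: 83.6
```

Request:
apply_moves(
  motion=[
    [[0,0,-1],[0,0,0],1],
    [[0,0,0],[0,0,0],1],
  ],
)

```text
time_s: 22.38
ee_pos: [0.5363, 0.2458, 0.0992]
tool_rot: [-3.141, -0.96, 1.573]
force: [-0.3, -0.1, -1.6]
grip_width: 0.0552
gripper_force: 83.6
```

Request:
apply_moves(
  motion=[
    [[0,0,-1],[0,0,0],1],
    [[0,0,0],[0,0,0],1],
  ],
)

```text
time_s: 22.62
ee_pos: [0.5364, 0.2458, 0.0987]
tool_rot: [3.141, -0.961, 1.573]
force: [-1.2, -1.2, 1.6]
grip_width: 0.0552
gripper_force: 83.8
```

Request:
apply_moves(
  motion=[
    [[0,0,-1],[0,0,0],1],
    [[0,0,0],[0,0,0],1],
  ],
)

```text
time_s: 22.88
ee_pos: [0.5364, 0.2458, 0.0975]
tool_rot: [3.141, -0.96, 1.573]
force: [-0.2, -0.3, 1.6]
grip_width: 0.0552
gripper_force: 83.8
```

Contact came at TCP z of about 0.0988 (0.0994 predicted). I'll hold briefly, then press 12 mm from contact, to z of about 0.0868.

Request:
apply_moves(
  motion=[
    [[0,0,0],[0,0,0],1],
    [[0,0,0],[0,0,0],1],
    [[0,0,-1.5],[0,0,0],1],
    [[0,0,-1.5],[0,0,0],1],
    [[0,0,-1.5],[0,0,0],1],
    [[0,0,-1.5],[0,0,0],1],
    [[0,0,0],[0,0,0],1],
  ],
)

```text
time_s: 23.75
ee_pos: [0.5364, 0.2458, 0.0913]
tool_rot: [-3.142, -0.96, 1.573]
force: [-0.4, -0.8, 4.5]
grip_width: 0.0551
gripper_force: 83.9
```

Request:
apply_moves(
  motion=[
    [[0,0,-1.5],[0,0,0],1],
    [[0,0,-1.5],[0,0,0],1],
    [[0,0,-1.5],[0,0,0],1],
    [[0,0,0],[0,0,0],1],
    [[0,0,0],[0,0,0],1],
    [[0,0,0],[0,0,0],1],
  ],
)

```text
time_s: 24.5
ee_pos: [0.5364, 0.2458, 0.0871]
tool_rot: [3.141, -0.961, 1.574]
force: [0.1, -1.8, 5.7]
grip_width: 0.0552
gripper_force: 84.0
```

```bash
python3 rem.py
python3 - <<'E'
from h import *
a=snapshot("side")[120:270,220:390]; b=snapshot("top")[180:300,160:330]
f=lambda i:cv2.resize(i,(395,int(395*i.shape[0]/i.shape[1])),interpolation=cv2.INTER_CUBIC)
a,b=f(a),f(b); h=max(a.shape[0],b.shape[0]); pad=lambda i:np.vstack([i,np.zeros((h-i.shape[0],395,3),np.uint8)])
cv2.imwrite("pics/end.png",np.hstack([pad(a),pad(b)])[:,:,::-1])
E
```

```text
goal [0.536  0.2456 0.0994] remaining mm [-0.4 -0.2 12.3] deg [-0.03  0.01 -0.14]
cup floor est [0.5364 0.2337 0.1447] axis [ 0.     0.001 -1.   ]
```

View pics/end.png

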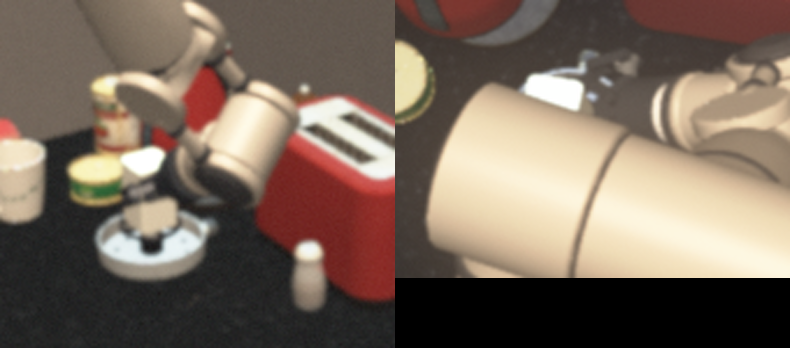

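The cup sits mouth-down and centred on the star at (150,215), sunk about 11.7 mm with a push of 5.7 N, which matches the spring. It is still gripped and the bystanders haven't moved, so I'll hand it in.

```bash
python3 -c "
from rig import *
s=observe(); print(s['ee_pos'],s['force'].round(1)); print(close_job())"
```

```text
[0.53641156 0.24582296 0.0870562 ] [-0.6 -2.2  5.8]
the job is handed in; nothing more can be done
None
```

The job is handed in: the white tumbler stands mouth-down and centred on the star, sunk about 12 mm by my measurements and still gripped; no verdict came back after hand-in.

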